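Oil a jamb hinge and offer up its loose leaf for the pin

TASK

Spray the hinge knuckles on the wooden jamb block with the small blue lubricant can behind it: press its red cap fully down, then let it spring back up. Then pick up the loose steel hinge leaf and bring its knuckle between the two knuckles on the block, so that all three holes line up for the hinge pin, and finish while still holding it there in the gripper, carried by the gripper alone and not leaning on the block. Leave the tape measure and the violet thread spool where they are.

Things in the scene. Friction and masses are not known exactly. Their poses are not given: they have to be found in the camera images.
- cap_top (a point): Centre of the top of the red spray cap (28 mm across, 19 mm high) on a fixed blue lubricant can 45 mm across, standing upright in a steel clip on the table behind the jamb block. The cap's top is 134 mm above the table; it moves straight down against a spring. Its x axis points away from the spray outlet (the outlet faces the block), z up.
- cap (a joint): Travel of the red cap in m: 0 up, grows as it is pressed down, 0.006 at its stop; above 0.004 it sprays. It takes about 1 N to start and 7 N at the stop, and springs back when let go.
- fixture: Fixed hinge fixture: aluminium plate 120 (x) x 110 (y) x 10 mm, on it a pale wooden jamb block 56 x 80 x 90 mm high (x from -20 to +36 mm, top at z = 100 mm), with a steel leaf 8 mm thick screwed on its top and a brass pin standing behind the block at x = 49 mm, top at z = 74 mm. Origin: centre of the plate's underside, on the table. x points from the knuckles over the block towards the can, z up.
- jamb_bore (a point): The point where the loose knuckle's centre must be: on the common axis of the two fixed knuckles, in the middle of the 28 mm gap between them. It is at (-31, 0, 110) mm in the fixture's frame, in front of the block's front face; free air below, down to the plate. Axes as the fixture's: y runs along the bores, x points towards the block. The fixed knuckles are steel barrels 20 mm outside, bore 12 mm, each 14 mm long (y from 14 to 28 mm either side).
- leaf: Loose steel hinge leaf, about 0.18 kg: flat plate 70 (x) x 56 (y) x 8 mm with a knuckle at its +x end. Origin: centre of the plate's underside. x points towards the knuckle, y along the bore, z up as it lies. It lies flat on a rubber-topped wooden rest block 62 (x) x 36 (y) mm and 20 mm high, fixed to the table, so its two long edges overhang the rest by about 10 mm each and can be pinched. The knuckle goes in with the plate pointing away from the block and level, z up.
- leaf_center (a point): Centre of the loose leaf's plate, half-way through its thickness, 24 mm above the table at the start; axes as leaf. The plate can be pinched across its 56 mm width (along y).
- leaf_bore (a point): Centre of the loose leaf's knuckle (barrel 20 mm outside, bore 12 mm, 22 mm long along y), 50 mm from leaf_center along +x and 6 mm above it, 10 mm above the plate's underside. A neck 22 mm wide joins it to the plate; the full-width plate begins 15 mm behind the bore axis.
- tape_measure: Loose yellow tape measure, 64 x 67 x 34 mm, lying beyond the rest; a bystander. Origin: centre of its underside.
- thread_violet: Loose violet thread spool standing upright, 48 mm across, 56 mm high, beyond the rest and to the right of the can; a bystander. Origin: centre of its underside.
Not all that is in view belongs to the job. Of the things that look like the part that bears cap_top, take the one that is farthest to the robot's left at the start.

How it is judged:
By the outcome, as a careful person would: the job done as asked, in the order asked, and still so for the second after the job is handed in, while the arm keeps its last pose, push and grip.
It also fails if it takes over 51 s, if anything falls off the work surface, if the arm or the gripper's body presses on something with over 40 N, if the wrist force passes 120 N, or if a joint passes its speed limit or range.

ROBOT

A 6-joint arm with a two-finger parallel gripper is mounted at the origin on a cart in front of the work surface, level with it; the furniture and walls round the work are solid. World frame = base frame: x ahead of the robot, y to its left, z up, the work surface at z = 0. Lengths are in m, angles in rad, forces in N, time in s.
With the tool pointing down it reaches from about 0.325 to 0.875 m from the base axis. Payload 4.4 kg.
Tool frame: the origin (TCP) lies midway between the tips of the shut fingers; the grasp point (between the pads) lies 19 mm behind it; z points along the fingers, y is the line along which they close (so a half turn about z gives the same grasp; the last joint's range is limited). The gripper opens to 85 mm and grips with 20 to 120 N. Pads are 22 mm wide; open, the fingers measure 114 mm over their backs; the gripper's body (76 mm by 85 mm) begins 54 mm behind the grasp point. The pads swing forward as they close: fully open they stand 13 mm farther back than shut.
Start: joints at [1.149, 0.207, 1.542, -0, 1.393, -0.15], TCP at [0.154, 0.554, 0.231] pointing down, gripper open.
Joint ranges: [-2.73, 2.73], [-0.86, 2.22], [0.23, 2.46], [-1.11, 4.25], [0.08, 2.63], [-2.82, 2.82]. Speed limits (rad/s): [2.79, 2.79, 3.14, 3.14, 3.14, 3.14].

INTERFACE

Orientations are given as a unit quaternion [x, y, z, w].
In Python, from plant import * gives the robot as it stands. The module is installed in compiled form; this text tells all that it offers.
- The arm moves only by the tool servo_tool, never from a script. Its argument "increments" is a list of rows, each a list of 3 entries, a list of its own where there are three numbers: the shift along the tool's x, y, z in cm, then the turn about the tool's z in rad, then the closure in counts, from 0 (fully open) to 255 (shut). A call has 1 to 20 rows; each row is the pose to reach, as a shift and turn from the pose commanded when the call began, along the tool's axes at that moment; what a row does not reach only later rows make up. A row lasts 1/12 s, in which the tool goes at most 41.7 mm and 7.16 degrees, less where a joint would pass 70% of its speed; a pose out of reach is approached as far as the arm can. A call with a gripper value outside its range is refused whole. The fingers move at their own pace and stop on an object; "force" is the grip in N (left out, the last holds). Time passes only in rows, so rows that repeat a pose let the fingers close. It gives the time, the measured TCP pose, the force, the opening and the grip force at its end, in the units of the state.
- get_state(): the state, without advancing time (a new reading comes with each control period).
- capture(name): name is "scene" or "side" or "wrist"; returns a dict with "image" (420x560x3 uint8, red, green, blue), "mtx" (3x3 intrinsics, pixels), "origin" and "attitude" of the camera in the world. Camera axes: x right, y up, looking along -z (the intrinsics and any distortion apply to the point x, -y, -z); pixel columns grow to the right and rows downward; lengths in m; the calibration is good to about 2 mm. A picture is of the moment at which its call begins. There is no depth.
- finish_job(): hands the job in; it is judged then, once.
The state is a dict: "time_s": time; "joint_positions": joint angles; "qvel": joint speeds; "joint_efforts": joint torques, N m; "position": TCP position; "tcp_rot": TCP orientation; "force": force on the tool from outside, world axes, zero at the start; "ft_torque": the same for the moment, N m; "grip_width": finger opening in m; "grip_force": force on a finger pad.
Only numpy, scipy, OpenCV 4.12 (cv2) and the standard library are available. Lean on these libraries where they do the work, as an engineer would, in place of code of your own. Each camera call takes 0.05 s, during which the arm holds its last target. There are 200 camera calls.

## Working session

There is one attempt and no reset: what is moved stays moved. The work goes in short steps, Python scripts to look and compute and a tool call to move; the robot and the scene stay as the last step left them, time stands still between calls to the robot, and variables do not carry over. Pictures are saved under pics/ and viewed, at most 10 in all, crops included, and the job is handed in when it is done.

Besides the shell and the picture viewer there is one more tool, called after "Emit:" as name([rows], argument=value, ...), one row to a line, values as JSON. servo_tool: Moves the arm, as the interface text tells. Its arguments: {"type":"object","properties":{"increments":{"type":"array"},"force":{"type":"number"}},"required":["increments"]}

```bash
mkdir -p pics
cat > h.py <<'E'
from plant import *
import numpy as np, cv2
from scipy.spatial.transform import Rotation as R
def cap(n,save=None):
    c=capture(n)
    if save: cv2.imwrite('pics/'+save,c['image'][:,:,::-1])
    return c
def att(c):
    a=np.array(c['attitude'],float)
    return a if a.shape==(3,3) else R.from_quat(a).as_matrix()
def ray(c,u,v):
    d=np.linalg.inv(c['mtx'])@[u,v,1]; d=att(c)@(d*[1,-1,-1]); return np.array(c['origin']),d
def onz(c,u,v,z):
    o,d=ray(c,u,v); return o+d*(z-o[2])/d[2]
def proj(c,p):
    q=att(c).T@(np.array(p)-c['origin'])*[1,-1,-1]; q=c['mtx']@q; return q[:2]/q[2]
def tri(c1,p1,c2,p2):
    o1,d1=ray(c1,*p1);o2,d2=ray(c2,*p2)
    s=np.linalg.lstsq(np.c_[d1,-d2],o2-o1,rcond=None)[0]
    a,b=o1+s[0]*d1,o2+s[1]*d2; return (a+b)/2,np.linalg.norm(a-b)
E
python3 - <<'E'
from h import *
import pickle
s=get_state(); print({k:np.round(v,3) for k,v in s.items()})
D={}
for n in("scene","side","wrist"):
    c=cap(n); D[n]=c; print(n,{k:(np.round(v,3).tolist()) for k,v in c.items() if k!='image'}, [k for k in c])
pickle.dump(D,open('d0.pkl','wb'))
for n in D: cv2.imwrite(f'pics/{n}0.png',cv2.resize(D[n]['image'][:,:,::-1],(800,600)))
E
```

```text
{'time_s': np.float64(0.0), 'joint_positions': array([ 1.149,  0.207,  1.543,  0.   ,  1.393, -0.15 ]), 'qvel': array([-0.   ,  0.   , -0.001,  0.001,  0.002,  0.   ]), 'joint_efforts': array([ 0.0000e+00, -3.8303e+01, -2.9160e+01, -0.0000e+00,  1.0000e-02,
        0.0000e+00]), 'position': array([0.154, 0.553, 0.23 ]), 'tcp_rot': array([ 0.135,  0.991, -0.001, -0.   ]), 'force': array([-0.413, -0.297, -0.714]), 'ft_torque': array([ 0.009, -0.01 ,  0.02 ]), 'grip_force': np.float64(0.0), 'grip_width': np.float64(0.085)}
scene {'mtx': [[414.471, 0.0, 281.76], [0.0, 414.471, 210.563], [0.0, 0.0, 1.0]], 'origin': [0.056, -0.503, 0.677], 'attitude': [0.36, -0.212, -0.443, 0.793]} ['image', 'mtx', 'origin', 'attitude']
side {'mtx': [[459.962, 0.0, 287.229], [0.0, 459.962, 211.187], [0.0, 0.0, 1.0]], 'origin': [0.181, -0.839, 0.427], 'attitude': [0.533, -0.154, -0.241, 0.797]} ['image', 'mtx', 'origin', 'attitude']
wrist {'mtx': [[307.14, 0.0, 280.004], [0.0, 307.14, 210.837], [0.0, 0.0, 1.0]], 'origin': [0.088, 0.572, 0.373], 'attitude': [-0.111, -0.083, 0.599, 0.788]} ['image', 'mtx', 'origin', 'attitude']
```

View pics/scene0.png

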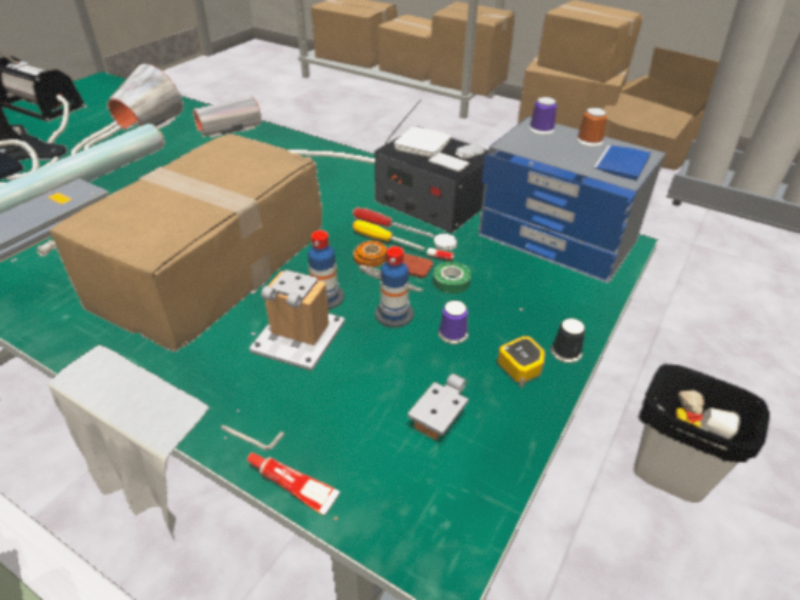

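View pics/side0.png

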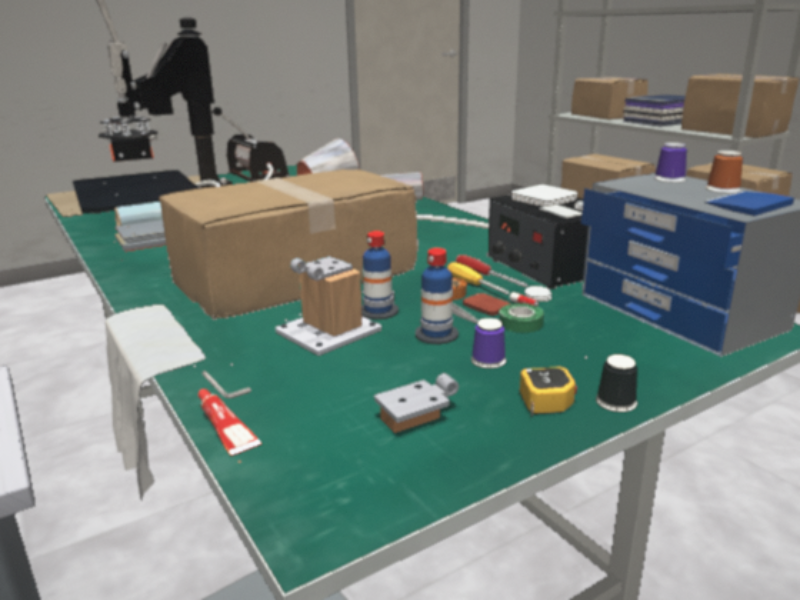

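The scene view (800x600) shows the fixture at (297,320), two red-capped blue cans at (320,265) and (395,285), the leaf at (440,405), the violet spool at (454,322) and the tape at (522,358). In the side view the cans are at (377,272) and (437,295), and the leaf is at (418,400). The left can should be the one meant because it has the larger y. I'll measure both cans and confirm with an enlarged crop.

Run:
```python
from h import *
import pickle
D=pickle.load(open('d0.pkl','rb'))
for n,win in(("scene",(150,320,180,300)),("side",(150,260,230,330))):
    c=D[n]; hsv=cv2.cvtColor(c['image'],cv2.COLOR_RGB2HSV)
    m=((hsv[...,0]<6)|(hsv[...,0]>174))&(hsv[...,1]>180)&(hsv[...,2]>90)
    k,l,st,ce=cv2.connectedComponentsWithStats(m.astype(np.uint8))
    for i in range(1,k):
        if st[i,4]>40:
            x,y,w,h,a=st[i]; top=(x+w/2-.5,y+2)
            print(n,st[i],ce[i].round(1),'centre@.125',onz(c,*ce[i],.125).round(3))
    v=((hsv[...,0]>120)&(hsv[...,0]<145)&(hsv[...,1]>100)); 
    k,l,st,ce=cv2.connectedComponentsWithStats(v.astype(np.uint8))
    for i in range(1,k):
        if st[i,4]>60: print(n,'violet',st[i],onz(c,*ce[i],.028).round(3))
def crop(n,x,y,w,h,s):
    return cv2.resize(D[n]['image'][y:y+h,x:x+w,::-1],(w*s,h*s),interpolation=cv2.INTER_CUBIC)
a=crop("scene",170,155,133,100,3); b=crop("scene",270,245,80,70,5)
e=crop("side",180,155,133,100,3); f=crop("side",250,250,80,70,5)
def pad(i): o=np.zeros((300,400,3),np.uint8); j=i[:300,:400]; o[:j.shape[0],:j.shape[1]]=j; return o
cv2.imwrite('pics/crop1.png',np.vstack([np.hstack([pad(a),pad(b)]),np.hstack([pad(e),pad(f)])]))
```

```text
scene [249 147  24  10 101] [259.4 152. ] centre@.125 [ 0.77  -0.017  0.125]
scene [218 162  11  11  83] [223.7 166.1] centre@.125 [0.675 0.019 0.125]
scene [271 173  11  12  88] [276.3 177.3] centre@.125 [ 0.703 -0.107  0.125]
scene [174 318   9   8  45] [178.2 321.5] centre@.125 [ 0.299 -0.179  0.125]
scene [185 322  39  34 270] [203.3 337.6] centre@.125 [ 0.297 -0.23   0.125]
scene violet [373  72  16  19 230] [ 1.558 -0.046  0.028]
scene violet [309 217  18  20 258] [ 0.701 -0.22   0.028]
side [301 174  10   7  41] [305.7 176.7] centre@.125 [ 0.709 -0.096  0.125]
side violet [460 103  20  21 348] [2.002 0.45  0.028]
side violet [332 228  21  26 443] [ 0.706 -0.223  0.028]
```

View pics/crop1.png

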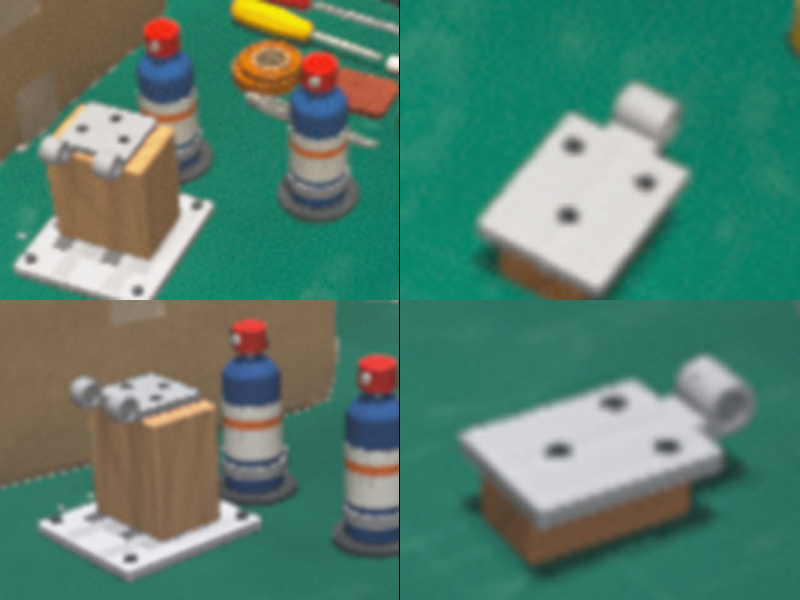

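The crop shows the left can directly behind the block (cap at scene px (224,166), y=+0.019). The right can (scene px (276,177), y=-0.107) is a decoy. Next I'll estimate rough fixture and leaf poses from the corners.

Run:
```python
from h import *
import pickle
D=pickle.load(open('d0.pkl','rb'))
def P(n,x,y,s,ox,oy,z):
    return onz(D[n],ox+(x+.5)/s-.5,oy+(y+.5)/s-.5,z)
L=[P('scene',x-400,y,5,270,245,.028) for x,y in((480,222),(572,113),(688,172),(602,292))]
L2=[P('side',x-400,y-300,5,250,250,.028) for x,y in((462,437),(630,380),(722,455),(540,518))]
F=[P('scene',x,y,3,170,155,.01) for x,y in((15,268),(213,203))]
F2=[P('side',x,y-300,3,180,155,.01) for x,y in((38,524),(127,573),(261,520))]
K=[tri(D['scene'],(170+(a+.5)/3-.5,155+(b+.5)/3-.5),D['side'],(180+(c+.5)/3-.5,155+(d-300+.5)/3-.5)) for a,b,c,d in((55,150,86,391),(108,163,122,406))]
for Q in(L,L2,F,F2): print(np.round(Q,4).tolist(), np.round(np.mean(Q,0),4), [np.linalg.norm(Q[i]-Q[i-1]).round(4) for i in range(len(Q))])
print(K)
for c in((161,25,250,326),(320,60,378,362)):
  print(tri(D['scene'],(170+c[0]/3,155+c[1]/3),D['side'],(180+c[2]/3,155+(c[3]-300)/3)))
for Q in (L,L2):
  d=Q[2]-Q[3]+Q[1]-Q[0]; print('leaf yaw',np.degrees(np.arctan2(d[1],d[0])))
d=F2[2]-F2[1]; print('fix yaw',np.degrees(np.arctan2(d[1],d[0])))
```

```text
[[0.5094, -0.2497, 0.028], [0.5786, -0.2529, 0.028], [0.5758, -0.3081, 0.028], [0.5052, -0.3066, 0.028]] [ 0.5423 -0.2793  0.028 ] [np.float64(0.057), np.float64(0.0693), np.float64(0.0552), np.float64(0.0707)]
[[0.5095, -0.2513, 0.028], [0.5779, -0.2512, 0.028], [0.5748, -0.3099, 0.028], [0.5049, -0.3081, 0.028]] [ 0.5418 -0.2801  0.028 ] [np.float64(0.057), np.float64(0.0684), np.float64(0.0588), np.float64(0.07)]
[[0.4993, 0.0341, 0.01], [0.6372, -0.049, 0.01]] [ 0.5682 -0.0074  0.01  ] [np.float64(0.161), np.float64(0.161)]
[[0.5005, 0.0329, 0.01], [0.5194, -0.0745, 0.01], [0.6367, -0.0528, 0.01]] [ 0.5522 -0.0314  0.01  ] [np.float64(0.1609), np.float64(0.1091), np.float64(0.1192)]
[(array([0.5354352 , 0.00895006, 0.1111867 ]), np.float64(0.0007585816701909112)), (array([ 0.54393171, -0.03148569,  0.11081198]), np.float64(0.00032046641368942017))]
(array([0.6765783 , 0.02089806, 0.13044567]), np.float64(0.001389061823780818))
(array([ 0.70130057, -0.1088085 ,  0.13243455]), np.float64(0.001151843259296182))
leaf yaw -1.944431647328083
leaf yaw -0.6550649856990747
fix yaw 10.509766745577565
```

Run:
```python
from h import *
import pickle
D=pickle.load(open('d0.pkl','rb'))
k=1/1.42857
for s,d in(((318,165),(415,182)),((240,137),(342,172)),((168,275),(200,228)),((55,232),(165,197))):
    print(tri(D['scene'],np.array(s)*k,D['side'],np.array(d)*k))
s=get_state(); T=R.from_quat(s['tcp_rot']).as_matrix()
for name,t in(('cap',(.6765,.0205,.20)),('leaf',(.5420+.006,-.2797,.13))):
    print(name,T.T@(np.array(t)-s['position'])*100)
print(T)
```

```text
(array([0.8069934 , 0.11490539, 0.17420005]), np.float64(0.011138064808344828))
(array([0.76024177, 0.26853194, 0.18755361]), np.float64(0.029862163413507333))
(array([0.43215965, 0.09363275, 0.16845737]), np.float64(0.014656836618859763))
(array([0.43512914, 0.33864983, 0.1585224 ]), np.float64(0.006449829040967106))
cap [-64.64606251 -37.36425491   3.08547025]
leaf [-60.29626711 -69.71499241  10.14464608]
[[-9.63561231e-01  2.67486800e-01 -7.52290640e-04]
 [ 2.67487707e-01  9.63559861e-01 -1.64958019e-03]
 [ 2.83636139e-04 -1.79070002e-03 -9.99998356e-01]]
```

Emit:
servo_tool([
  [[-2,-1,-3],-0.1,100],
  [[-5,-3,-5],-0.2,200],
  [[-9,-5,-5],-0.3,255],
  [[-12.5,-7,-5],-0.4,255],
  [[-16,-9.2,-5],-0.45,255],
  [[-20,-11.5,-5],-0.45,255],
  [[-24,-13.8,-5],-0.45,255],
  [[-28,-16.1,-5],-0.45,255],
  [[-32,-18.4,-5],-0.45,255],
  [[-36,-20.7,-5],-0.45,255],
  [[-40,-23,-5],-0.45,255],
  [[-44,-25.3,-5],-0.45,255],
  [[-48,-27.6,-5],-0.45,255],
  [[-52,-29.9,-4],-0.45,255],
  [[-56,-32.2,-2],-0.45,255],
  [[-60,-34.5,0],-0.45,255],
  [[-63,-36.4,2],-0.45,255],
  [[-64.6,-37.4,3],-0.45,255],
  [[-64.6,-37.4,3],-0.45,255],
  [[-64.6,-37.4,3],-0.45,255],
])

```text
time_s: 1.82
position: [0.6767, 0.0151, 0.1946]
tcp_rot: [-0.087, 0.996, -0.001, -0.004]
force: [-0.7, -0.0, -0.9]
grip_width: 0.0002
grip_force: 0.0
```

Run:
```python
from h import *
s=get_state(); print(s['position'],s['qvel'].round(3),s['force'].round(2)); T=R.from_quat(s['tcp_rot']).as_matrix()
c=cap('wrist'); i=c['image']; hsv=cv2.cvtColor(i,cv2.COLOR_RGB2HSV)
m=((hsv[...,0]<6)|(hsv[...,0]>174))&(hsv[...,1]>150)&(hsv[...,2]>90)
k,l,st,ce=cv2.connectedComponentsWithStats(m.astype(np.uint8))
for j in range(1,k):
    if st[j,4]>40: print(st[j],ce[j],onz(c,*ce[j],.13))
print('tcp px',proj(c,s['position']),'captop px',proj(c,(.6765,.0205,.134)))
print('delta',T.T@(np.array((.6765,.0205,.15))-s['position'])*100)
o=i[:,:,::-1].copy(); cv2.imwrite('pics/w1.png',cv2.resize(o,(800,600)))
```

```text
[0.67674782 0.01514236 0.19463815] [ 0.059 -0.078  0.051  0.054  0.079  0.039] [-0.7  -0.03 -0.9 ]
[ 269  199   37   40 1154] [287.04592721 218.72443674] [0.67271193 0.01922217 0.13      ]
[  86  204   48   41 1441] [109.41915337 224.77238029] [ 0.69896804 -0.10449829  0.13      ]
tcp px [280.56521662 262.13999555] captop px [288.00373135 225.80962423]
delta [-0.10108068  0.53451369  4.46288873]
```

View pics/w1.png

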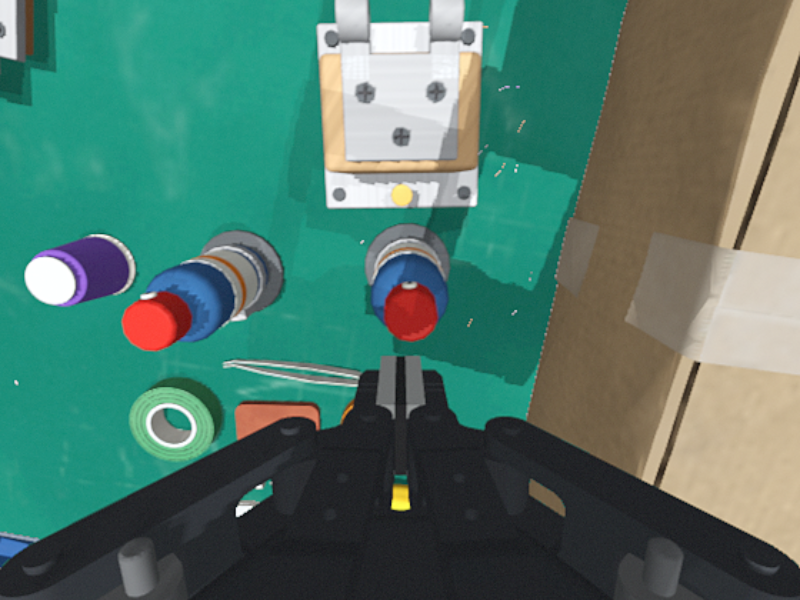

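The wrist view (800 px) shows the target cap at (410,310), the fixture at (400,115) and the decoy cap at (157,320). The fingers are shut, pointing just beyond the target cap. I'll go down to just above it.

Emit:
servo_tool([
  [[0.1,0,2],0,255],
  [[0.2,0,4],0,255],
  [[0.2,0,5],0,255],
  [[0.2,0,5.5],0,255],
  [[0.2,0,5.5],0,255],
  [[0.2,0,5.5],0,255],
  [[0.2,0,5.5],0,255],
  [[0.2,0,5.5],0,255],
])

```text
time_s: 2.53
position: [0.6753, 0.0206, 0.1481]
tcp_rot: [-0.09, 0.996, -0.0, 0.001]
force: [-0.2, -0.9, -0.4]
grip_width: 0.0
grip_force: 0.0
```

Emit:
servo_tool([
  [[0,0,1],0,255],
  [[0,0,1.4],0,255],
  [[0,0,1.7],0,255],
  [[0,0,2.0],0,255],
  [[0,0,2.1],0,255],
  [[0,0,2.1],0,255],
  [[0,0,2.1],0,255],
  [[0,0,2.1],0,255],
])

```text
time_s: 3.2
position: [0.6746, 0.0205, 0.128]
tcp_rot: [-0.09, 0.996, -0.0, 0.0]
force: [-4.5, 0.2, 10.7]
grip_width: 0.0001
grip_force: 5.6
```

Pressed to its stop (10.7 N). Now I'll release it and move to hover over the leaf.

Emit:
servo_tool([
  [[0,0,-1],0,255],
  [[0,0,-3],0,255],
  [[0,0,-6],0,255],
  [[0.5,-1,-8],0,255],
  [[2,-3,-8],0.05,150],
  [[4,-6,-8],0.1,50],
  [[6,-9,-8],0.15,0],
  [[8,-12,-8],0.2,0],
  [[10,-15,-8],0.2,0],
  [[12,-18,-8],0.2,0],
  [[14,-21,-8],0.2,0],
  [[16,-24.5,-7],0.2,0],
  [[17.8,-27.3,-5],0.2,0],
  [[17.8,-27.3,-3],0.2,0],
  [[17.8,-27.3,-2],0.2,0],
  [[17.8,-27.3,-2],0.2,0],
  [[17.8,-27.3,-2],0.2,0],
  [[17.8,-27.3,-2],0.2,0],
])

```text
time_s: 4.7
position: [0.5489, -0.2791, 0.1463]
tcp_rot: [0.01, 1.0, -0.0, 0.001]
force: [0.8, -0.3, 0.7]
grip_width: 0.0849
grip_force: 0.0
```

Run:
```python
from h import *
s=get_state(); print(s['position'],s['force'].round(2),s['grip_width']); T=R.from_quat(s['tcp_rot']).as_matrix()
print('tool x dir',np.degrees(np.arctan2(T[1,0],T[0,0])))
c=cap('wrist'); i=c['image']
import pickle; pickle.dump(c,open('w2.pkl','wb'))
cv2.imwrite('pics/w2.png',cv2.resize(i[:,:,::-1],(800,600)))
```

```text
[ 0.54888694 -0.2790933   0.14627628] [ 0.76 -0.31  0.75] 0.08494119157764499
tool x dir 178.91091979031705
```

View pics/w2.png

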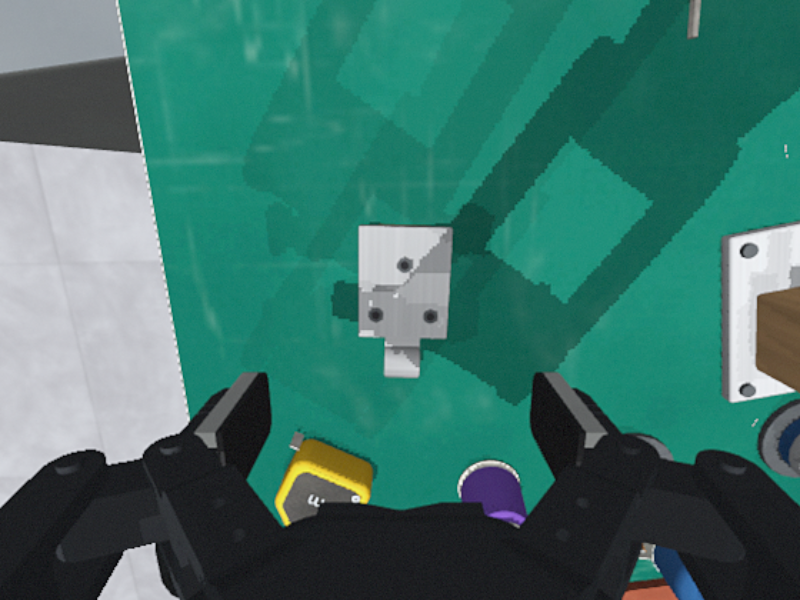

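The leaf plate corners are at (359,226), (452,227), (447,338) and (359,338) in 800 px, with the knuckle at (402,360). The tape (325,480) and spool (490,490) are clear of the fingers.

Run:
```python
from h import *
import pickle
c=pickle.load(open('w2.pkl','rb')); s=get_state(); T=R.from_quat(s['tcp_rot']).as_matrix()
i=c['image']; hsv=cv2.cvtColor(i,cv2.COLOR_RGB2HSV)
m=((hsv[...,1]<60)&(hsv[...,2]>90)).astype(np.uint8); 
Q=[onz(c,u*.7-.15,v*.7-.15,.028) for u,v in((359,226),(452,227),(447,338),(359,338))]
print(np.round(Q,4),[np.linalg.norm(Q[j]-Q[j-1]).round(4) for j in range(4)])
w=np.zeros_like(m); w[150:262,240:325]=1; m*=w
m=cv2.morphologyEx(m,cv2.MORPH_CLOSE,np.ones((7,7)));cn=max(cv2.findContours(m,0,2)[0],key=cv2.contourArea)
pts=np.array([onz(c,*p[0],.028)[:2] for p in cn])
pl=pts[pts[:,0]<.572]; print('y range',[(x0,pl[abs(pl[:,0]-x0)<.003][:,1].min().round(4),pl[abs(pl[:,0]-x0)<.003][:,1].max().round(4)) for x0 in(.515,.525,.535,.545,.555,.565)],pts[:,0].min())
d=Q[2]-Q[1]+Q[3]-Q[0]; print('yaw',np.degrees(np.arctan2(d[1],d[0])),'ctr',np.mean(Q,0))
```

```text
[[ 0.509  -0.3026  0.028 ]
 [ 0.5107 -0.2477  0.028 ]
 [ 0.5805 -0.2499  0.028 ]
 [ 0.5794 -0.3057  0.028 ]] [np.float64(0.0704), np.float64(0.0549), np.float64(0.0698), np.float64(0.0558)]Traceback (most recent call last):
  File "<stdin>", line 11, in <module>
    return umr_minimum(a, axis, None, out, keepdims, initial, where)
ValueError: zero-size array to reduction operation minimum which has no identity
```

Emit:
servo_tool([
  [[-0.05,0.1,3],0.01,0],
  [[-0.05,0.1,6],0.01,0],
  [[-0.05,0.1,9],0.01,0],
  [[-0.05,0.1,11.5],0.01,0],
  [[-0.05,0.1,13.5],0.01,0],
  [[-0.05,0.1,14.5],0.01,0],
  [[-0.05,0.1,14.5],0.01,0],
  [[-0.05,0.1,14.5],0.01,0],
  [[-0.05,0.1,14.5],0.01,30],
  [[-0.05,0.1,14.5],0.01,60],
  [[-0.05,0.1,14.5],0.01,80],
  [[-0.05,0.1,14.5],0.01,100],
  [[-0.05,0.1,14.5],0.01,255],
  [[-0.05,0.1,14.5],0.01,255],
  [[-0.05,0.1,14.5],0.01,255],
  [[-0.05,0.1,14.5],0.01,255],
  [[-0.05,0.1,14.5],0.01,255],
  [[-0.05,0.1,14.5],0.01,255],
], force=60)

```text
time_s: 6.25
position: [0.5497, -0.2797, 0.0024]
tcp_rot: [0.015, 1.0, -0.001, 0.002]
force: [0.2, 0.9, 5.7]
grip_width: 0.0546
grip_force: 64.1
```

Gripped (54.6 mm, 64 N). Now I'll lift it and carry it to a standoff in front of the block.

Emit:
servo_tool([
  [[0,0,-1],0,255],
  [[0,0,-3],0,255],
  [[0,0,-6],0,255],
  [[1,1,-9],0,255],
  [[2.5,4,-10],-0.05,255],
  [[4,7,-10],-0.1,255],
  [[5.5,10,-10],-0.15,255],
  [[7,13,-10],-0.21,255],
  [[8.5,16,-10],-0.21,255],
  [[10,19,-10],-0.21,255],
  [[11,22,-10],-0.21,255],
  [[12.1,24,-9],-0.21,255],
  [[12.1,24.4,-8],-0.21,255],
  [[12.1,24.4,-8],-0.21,255],
  [[12.1,24.4,-8],-0.21,255],
  [[12.1,24.4,-8],-0.21,255],
])

```text
time_s: 7.58
position: [0.4359, -0.0323, 0.0808]
tcp_rot: [-0.089, 0.996, -0.0, 0.001]
force: [-0.6, 0.3, -1.5]
grip_width: 0.0543
grip_force: 64.0
```

Run:
```python
from h import *
import pickle
s=get_state(); print(s['position'],s['force'].round(2),s['grip_width'],s['grip_force']); T=R.from_quat(s['tcp_rot']).as_matrix()
print(np.degrees(np.arctan2(T[1,0],T[0,0])))
D={n:cap(n) for n in("scene","side","wrist")}; pickle.dump((D,s),open('d3.pkl','wb'))
def crop(n,x,y,w,h): return cv2.resize(D[n]['image'][y:y+h,x:x+w,::-1],(400,300),interpolation=cv2.INTER_CUBIC)
top=np.hstack([crop("scene",150,170,100,75),crop("side",150,160,100,75)])
w=cv2.resize(D["wrist"]['image'][:,:,::-1],(400,300)); w2=crop("wrist",180,180,200,150)
cv2.imwrite('pics/p3.png',np.vstack([top,np.hstack([w,w2])]))
```

```text
[ 0.43593175 -0.0322975   0.08083927] [-0.62  0.31 -1.48] 0.054286337411872984 63.97297739982605
-169.77831452195218
```

View pics/p3.png

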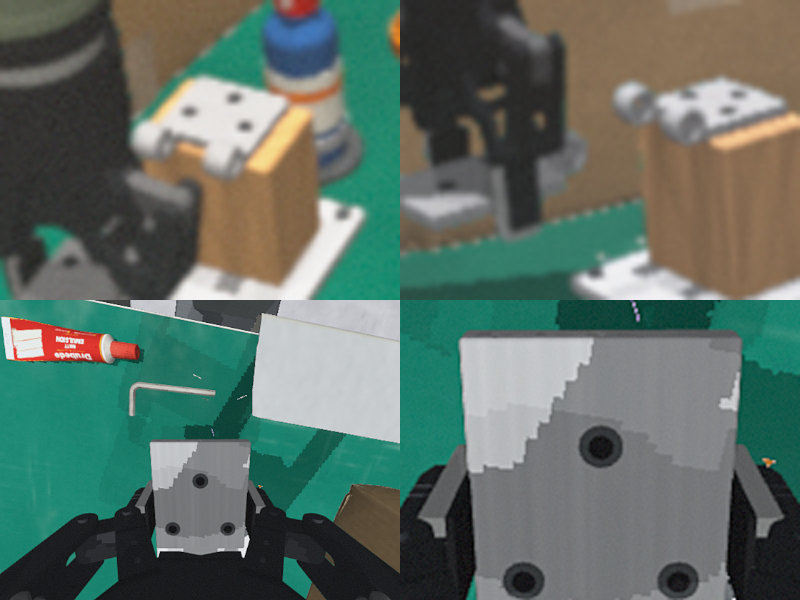

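The views show the leaf held level in the fingers, with its knuckle pointing at the block. The wrist crop has the plate's rear edge from (460,338) to (742,337). The side crop has the leaf knuckle at (570,152) and the fixed knuckles at (634,102) and (684,123). Next I'll work out the in-hand offset and the fixed bore more precisely.

Run:
```python
from h import *
import pickle
D,s=pickle.load(open('d3.pkl','rb')); T=R.from_quat(s['tcp_rot']).as_matrix(); p=s['position']
f=lambda P:(T.T@(P-p)*1000).round(1)
W=lambda u,v:(180+(u-400+.5)/2-.5,180+(v-300+.5)/2-.5)
z=p[2]+.0256
print('rear corners in tool (mm)',[f(onz(D['wrist'],*W(u,v),z)) for u,v in((460,338),(742,337))])
print('side edges low', [f(onz(D['wrist'],*W(u,v),z)) for u,v in((474,560),(734,560))])
S=lambda n,u,v:((150+(u+.5)/4-.5,170+(v+.5)/4-.5) if n=='scene' else (150+(u-400+.5)/4-.5,160+(v+.5)/4-.5))
sc,sd=D['scene'],D['side']
yaw=np.radians(10.4)
Rz=np.array([[np.cos(yaw),-np.sin(yaw)],[np.sin(yaw),np.cos(yaw)]])
# fixed knuckles outer near-end/bore: predicted pixel positions for candidates
for b in((.538,-.0142,.11),(.5395,-.0112,.11)):
  for yy in(-.028,-.014,.014,.028):
    q=np.array(b); q[:2]+=Rz@[0,yy]
    a,c=proj(sc,q),proj(sd,q)
    print(b,yy,'scene',((a-[150,170])*4+1.5).round(),'side',((c-[150,160])*4+[401.5,1.5]).round())
# leaf knuckle end faces predicted at nominal
for yy in(-.011,.011):
    q=np.array([*(p[:2]+Rz@[.044,yy]),p[2]+.0276]); a,c=proj(sc,q),proj(sd,q)
    print('leaf',yy,q.round(4),'scene',((a-[150,170])*4+1.5).round(),'side',((c-[150,160])*4+[401.5,1.5]).round())
def big(n,x,y,w,h): return cv2.resize(D[n]['image'][y:y+h,x:x+w,::-1],(400,300),interpolation=cv2.INTER_CUBIC)
im=np.hstack([cv2.resize(sc['image'][195:225,176:216,::-1],(400,300),interpolation=cv2.INTER_CUBIC),cv2.resize(sd['image'][175:205,186:226,::-1],(400,300),interpolation=cv2.INTER_CUBIC)])
im2=np.hstack([np.zeros((300,400,3),np.uint8),cv2.resize(D['side']['image'][185:215,180:220,::-1],(400,300),interpolation=cv2.INTER_CUBIC)])
cv2.imwrite('pics/p4.png',im)
```

```text
rear corners in tool (mm) [array([ 39.2, -28.1, -25.6]), array([ 39.4,  27.3, -25.7])]
side edges low [array([-10.8, -28.2, -25.6]), array([-10.8,  28.7, -25.6])]
(0.538, -0.0142, 0.11) -0.028 scene [238. 167.] side [691. 129.]
(0.538, -0.0142, 0.11) -0.014 scene [215. 160.] side [674. 122.]
(0.538, -0.0142, 0.11) 0.014 scene [168. 147.] side [642. 109.]
(0.538, -0.0142, 0.11) 0.028 scene [145. 141.] side [627. 103.]
(0.5395, -0.0112, 0.11) -0.028 scene [236. 163.] side [691. 127.]
(0.5395, -0.0112, 0.11) -0.014 scene [212. 157.] side [674. 120.]
(0.5395, -0.0112, 0.11) 0.014 scene [165. 144.] side [642. 107.]
(0.5395, -0.0112, 0.11) 0.028 scene [142. 138.] side [627. 101.]
leaf -0.011 [ 0.4812 -0.0352  0.1084] scene [150. 233.] side [569. 153.]
leaf 0.011 [ 0.4772 -0.0135  0.1084] scene [112. 222.] side [545. 142.]
```

View pics/p4.png

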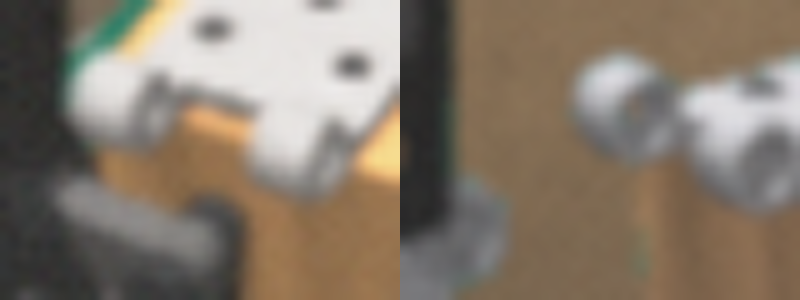

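Run:
```python
from h import *
import pickle
D,s=pickle.load(open('d3.pkl','rb')); p=s['position']; sc,sd=D['scene'],D['side']
g=lambda o,u,v:(o[0]+(u+.5)/10-.5,o[1]+(v+.5)/10-.5)
so,do=(176,195),(186,175)
A,ea=tri(sc,g(so,158,108),sd,g(do,245,108)); B,eb=tri(sc,g(so,328,163),sd,g(do,370,155))
print(A,ea,B,eb,np.linalg.norm(A-B)); d=A-B; print('dir',np.degrees(np.arctan2(-d[0],d[1])))
u=d/np.linalg.norm(d); print('mid gap',(A+B)/2+u*.007)
yaw=np.radians(10.3); ex=np.array([np.cos(yaw),np.sin(yaw)]); ey=np.array([-ex[1],ex[0]])
q=np.r_[p[:2]+.0457*ex-.011*ey,p[2]+.0276]
print('side leaf end pred',proj(sd,q),'obs',g(do,75,225))
for n,P in(('far',A),('near',B)):
    o,dd=ray(sd,*g(do,*((245,108) if n=='far' else (370,155))))
    print(n,'side ray at z=.11',o+dd*(.11-o[2])/dd[2],'scene',onz(sc,*g(so,*((158,108) if n=='far' else (328,163))),.11))
```

```text
[ 5.35385904e-01 -4.91656534e-04  1.13311672e-01] 0.00031049398704048077 [ 0.54308812 -0.04074449  0.1124384 ] 0.0031018231057227895 0.040992405407755984
dir 10.832376437835682
mid gap [ 0.53792176 -0.01374436  0.11302416]
side leaf end pred [192.75385932 197.75137789] obs (193.05, 197.05)
far side ray at z=.11 [0.53934763 0.00856419 0.11      ] scene [0.53800152 0.00240185 0.11      ]
near side ray at z=.11 [ 0.54819001 -0.03249092  0.11      ] scene [ 0.54316653 -0.03926811  0.11      ]
```

The gap midpoint is (0.538,-0.014), and the corner-based and knuckle-based estimates agree. I'll move in slowly.

Emit:
servo_tool([
  [[-1,0,-0.1],-0.005,255],
  [[-2,-0.05,-0.2],-0.005,255],
  [[-3,-0.05,-0.2],-0.005,255],
  [[-3.5,-0.05,-0.2],-0.005,255],
  [[-4,-0.05,-0.2],-0.005,255],
  [[-4.4,-0.05,-0.2],-0.005,255],
  [[-4.8,-0.05,-0.2],-0.005,255],
  [[-5.1,-0.05,-0.2],-0.005,255],
  [[-5.4,-0.05,-0.2],-0.005,255],
  [[-5.6,-0.05,-0.2],-0.005,255],
  [[-5.7,-0.05,-0.2],-0.005,255],
  [[-5.8,-0.05,-0.2],-0.005,255],
  [[-5.8,-0.05,-0.2],-0.005,255],
  [[-5.8,-0.05,-0.2],-0.005,255],
  [[-5.8,-0.05,-0.2],-0.005,255],
])

```text
time_s: 8.98
position: [0.4919, -0.0214, 0.0823]
tcp_rot: [-0.092, 0.996, 0.0, -0.0]
force: [0.4, -0.1, -2.1]
grip_width: 0.0544
grip_force: 64.0
```

Run:
```python
from h import *
import pickle
s=get_state(); print(s['position'],s['force'].round(2),s['ft_torque'].round(2),s['grip_width']); T=R.from_quat(s['tcp_rot']).as_matrix()
print(np.degrees(np.arctan2(T[1,0],T[0,0])))
D={n:cap(n) for n in("scene","side","wrist")}; pickle.dump((D,s),open('d4.pkl','wb'))
a=[cv2.resize(D[n]['image'][y:y+30,x:x+40,::-1],(400,300),interpolation=cv2.INTER_CUBIC) for n,x,y in(('scene',180,190),('side',194,172))]
w=cv2.resize(D["wrist"]['image'][:,:,::-1],(400,300)); w2=cv2.resize(D['wrist']['image'][270:420,180:380,::-1],(400,300))
cv2.imwrite('pics/p5.png',np.vstack([np.hstack(a),np.hstack([w,w2])]))
```

```text
[ 0.49186162 -0.02141606  0.08226866] [ 0.41 -0.07 -2.12] [ 0.01 -0.03  0.  ] 0.05444518987045449
-169.44896888545864
```

View pics/p5.png

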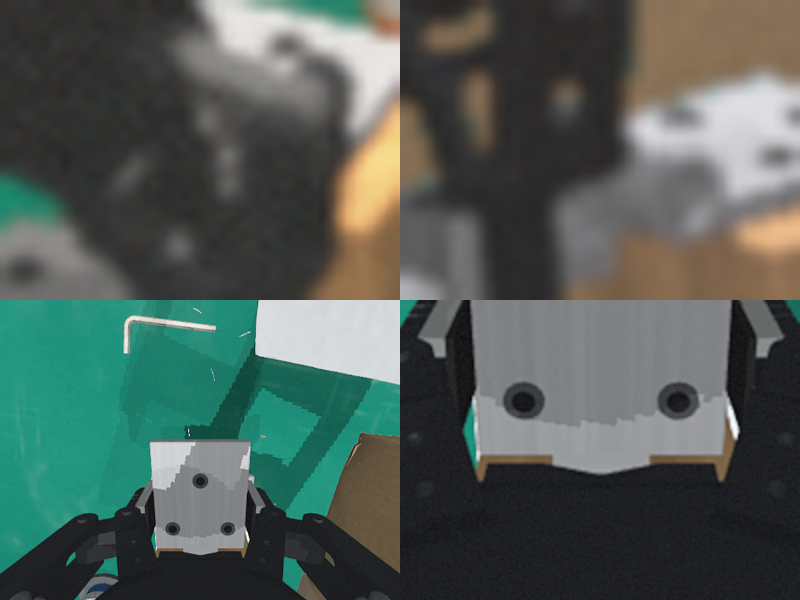

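The knuckle has entered freely (force about 0). In the wrist crop the plate's holes are at (524,401) and (678,401), with the front edge at about y=457. I'll check the in-hand pose with PnP from the plate corners and holes.

```bash
cat > pnp.py <<'E'
from h import *
import pickle
def hole(c,u,v,r=7):
    g=cv2.cvtColor(c['image'],cv2.COLOR_RGB2GRAY).astype(float); u0,v0=int(round(u)),int(round(v))
    for _ in range(3):
        w=g[v0-r:v0+r+1,u0-r:u0+r+1]; t=np.clip(np.median(w)*0.8-w,0,None); yy,xx=np.mgrid[-r:r+1,-r:r+1]
        uc,vc=u0+(t*xx).sum()/t.sum(),v0+(t*yy).sum()/t.sum(); u0,v0=int(round(uc)),int(round(vc))
    return uc,vc
if __name__=='__main__':
    c2=pickle.load(open('w2.pkl','rb'))
    cor=np.array([(u*.7-.15,v*.7-.15) for u,v in((359,226),(452,227),(447,338),(359,338))],np.float32)
    obj=np.array([(-35,-28),(-35,28),(35,28),(35,-28)],np.float32)
    H=cv2.getPerspectiveTransform(cor,obj)
    h2=np.array([hole(c2,u*.7,v*.7,5) for u,v in((404,265),(375,315),(430,316))],np.float32)
    print('holes',h2.round(1).tolist(),cv2.perspectiveTransform(h2[None],H)[0].round(2).tolist())
    for f in('d3.pkl','d4.pkl'):
        D,s=pickle.load(open(f,'rb')); c=D['wrist']
        print(f,[np.round(hole(c,u,v),2).tolist() for u,v in((280,253),(241,320),(319,320))])
        g=cv2.cvtColor(c['image'],cv2.COLOR_RGB2GRAY).astype(float)
        hsv=cv2.cvtColor(c['image'],cv2.COLOR_RGB2HSV); m=(hsv[...,1]<40)&(hsv[...,2]>95)
        for r in(205,220,280,300,330,345): 
            x=np.where(m[r,190:370])[0]; print(r,190+x.min(),190+x.max(),end=' | ')
        print([(u,np.where(m[185:260,u])[0].min()+185,np.where(m[300:380,u])[0].max()+300) for u in(215,225,245,280,315,335,345)])
E
python3 pnp.py
```

```text
holes [[282.79998779296875, 185.39999389648438], [262.6000061035156, 220.3000030517578], [300.79998779296875, 221.39999389648438]] [[-11.630000114440918, -0.4000000059604645], [19.93000030517578, -17.81999969482422], [20.829999923706055, 16.56999969482422]]
d3.pkl [[279.77, 253.55], [241.37, 320.64], [318.67, 320.16]]
205 210 349 | 220 211 349 | 280 194 366 | 300 217 343 | 330 218 348 | 345 220 346 | Traceback (most recent call last):
  File "pnp.py", line 23, in <module>
    print([(u,np.where(m[185:260,u])[0].min()+185,np.where(m[300:380,u])[0].max()+300) for u in(215,225,245,280,315,335,345)])
                                                  ~~~~~~~~~~~~~~~~~~~~~~~~~~~~~^^
    return umr_maximum(a, axis, None, out, keepdims, initial, where)
ValueError: zero-size array to reduction operation maximum which has no identity
```

Run:
```python
from pnp import *
D,s=pickle.load(open('d4.pkl','rb')); c=D['wrist']; T=R.from_quat(s['tcp_rot']).as_matrix(); p=np.array(s['position'])
g=cv2.cvtColor(c['image'],cv2.COLOR_RGB2GRAY).astype(int)
for r in(206,216,340,344): print(r,g[r,204:222].tolist() if r<300 else g[r,210:228].tolist(),g[r,338:356].tolist())
for u in(225,280,335): print(u,g[192:206,u].tolist())
for u in(225,335): print(u,g[338:356,u].tolist())
hs=[hole(c,u,v) for u,v in((280,253),(241,320),(319,320))]; print(np.round(hs,2))
def run(obj,img):
    ok,rv,t=cv2.solvePnP(np.array(obj,float),np.array(img,float),c['mtx'],None,flags=cv2.SOLVEPNP_ITERATIVE)
    pr,_=cv2.projectPoints(np.array(obj,float),rv,t,c['mtx'],None); print('res',(pr[:,0]-img).round(1).tolist())
    M=cv2.Rodrigues(rv)[0]; F=np.diag([1,-1,-1.])
    Mw=att(c)@F@M; tw=np.array(c['origin'])+att(c)@F@t[:,0]/1000
    b=tw+Mw@np.array([50,0,2])/1000
    print('bore world',b.round(4),'bore in tool mm',(T.T@(b-p)*1000).round(1),'leaf x axis',Mw[:,0].round(3),'z',Mw[:,2].round(3),'yaw',np.degrees(np.arctan2(Mw[1,0],Mw[0,0])))
rear=[(209.8,199.4),(350.3,198.6)]; front=[(217.8,348.2),(342.5,348.2)]
run([(-35,-28,0),(-35,28,0),(35,-28,0),(35,28,0)],rear+front)
run([(-35,-28,0),(-35,28,0),(35,-28,0),(35,28,0),(-11.5,0,-1),(20.3,-17.2,-1),(20.3,17.2,-1)],rear+front+hs)
```

```text
206 [99, 92, 104, 111, 110, 116, 177, 212, 215, 211, 212, 210, 210, 211, 212, 214, 214, 215] [147, 147, 148, 146, 145, 146, 149, 151, 150, 145, 194, 216, 166, 94, 113, 112, 110, 115]
216 [106, 106, 107, 105, 105, 98, 157, 199, 211, 212, 211, 211, 210, 208, 210, 212, 214, 215] [149, 145, 143, 141, 138, 142, 143, 181, 212, 219, 215, 180, 108, 71, 83, 83, 82, 84]
340 [30, 26, 38, 95, 116, 111, 101, 129, 175, 172, 148, 156, 155, 155, 155, 152, 153, 156] [157, 157, 157, 138, 111, 102, 101, 101, 98, 87, 52, 14, 30, 28, 32, 34, 30, 28]
344 [30, 34, 25, 26, 92, 117, 108, 90, 174, 180, 142, 155, 158, 157, 155, 152, 151, 154] [157, 159, 156, 126, 97, 103, 105, 111, 86, 26, 32, 29, 30, 30, 31, 34, 30, 28]
225 [98, 101, 101, 102, 102, 104, 130, 190, 204, 210, 211, 209, 209, 211]
280 [61, 58, 61, 96, 104, 100, 110, 138, 144, 146, 149, 145, 144, 147]
335 [102, 104, 102, 101, 98, 97, 111, 138, 145, 146, 147, 146, 145, 146]
225 [153, 153, 152, 152, 151, 153, 152, 153, 156, 122, 97, 96, 105, 71, 29, 28, 34, 32]
335 [154, 154, 151, 154, 154, 153, 153, 154, 159, 126, 99, 105, 111, 76, 30, 24, 29, 30]
[[279.94 253.42]
 [241.23 320.69]
 [318.42 320.25]]
res [[-0.3, -0.5], [0.2, 0.0], [1.1, 0.4], [-0.9, 0.2]]
bore world [ 0.5371 -0.0132  0.1099] bore in tool mm [-45.9  -0.2 -27.6] leaf x axis [0.983 0.185 0.016] z [-0.016 -0.004  1.   ] yaw 10.659052994663831
res [[-0.6, -0.2], [0.3, 0.4], [0.8, 1.1], [-0.9, 0.8], [0.0, -0.2], [0.3, -1.0], [0.2, -0.8]]
bore world [ 0.5371 -0.0133  0.1102] bore in tool mm [-46.   -0.3 -28. ] leaf x axis [0.983 0.184 0.017] z [-0.017 -0.002  1.   ] yaw 10.62156254450963
```

The bore is at (0.5371,-0.0133,0.110) and the leaf is level, within about 1 mm of target. I'll touch each side very gently to centre it along y.

Emit:
servo_tool([
  [[0,0.05,0],0,255],
  [[0,0.1,0],0,255],
  [[0,0.15,0],0,255],
  [[0,0.2,0],0,255],
  [[0,0.23,0],0,255],
  [[0,0.23,0],0,255],
  [[0,0.23,0],0,255],
])

```text
time_s: 9.72
position: [0.4916, -0.0191, 0.0823]
tcp_rot: [-0.092, 0.996, -0.0, -0.0]
force: [0.2, 0.2, -2.5]
grip_width: 0.0544
grip_force: 64.0
```

Emit:
servo_tool([
  [[0,0.03,0],0,255],
  [[0,0.06,0],0,255],
  [[0,0.08,0],0,255],
  [[0,0.08,0],0,255],
  [[0,0.08,0],0,255],
])

```text
time_s: 10.13
position: [0.4915, -0.0184, 0.0823]
tcp_rot: [-0.092, 0.996, -0.0, -0.0]
force: [-0.4, 0.2, -2.7]
grip_width: 0.055
grip_force: 64.0
```

Emit:
servo_tool([
  [[0,0.03,0],0,255],
  [[0,0.06,0],0,255],
  [[0,0.08,0],0,255],
  [[0,0.08,0],0,255],
  [[0,0.08,0],0,255],
])

```text
time_s: 10.55
position: [0.4913, -0.0175, 0.0823]
tcp_rot: [-0.092, 0.996, 0.0, 0.0]
force: [0.2, -0.8, -2.1]
grip_width: 0.0546
grip_force: 64.0
```

Emit:
servo_tool([
  [[0,0.03,0],0,255],
  [[0,0.06,0],0,255],
  [[0,0.08,0],0,255],
  [[0,0.08,0],0,255],
  [[0,0.08,0],0,255],
])

```text
time_s: 10.97
position: [0.4912, -0.0168, 0.0823]
tcp_rot: [-0.092, 0.996, -0.0, -0.0]
force: [-0.7, -0.5, -1.9]
grip_width: 0.0548
grip_force: 64.0
```

Emit:
servo_tool([
  [[0,0.03,0],0,255],
  [[0,0.06,0],0,255],
  [[0,0.08,0],0,255],
  [[0,0.08,0],0,255],
  [[0,0.08,0],0,255],
])

```text
time_s: 11.38
position: [0.491, -0.0159, 0.0823]
tcp_rot: [-0.092, 0.996, 0.0, -0.0]
force: [0.4, 0.2, -1.7]
grip_width: 0.0546
grip_force: 64.0
```

Emit:
servo_tool([
  [[0,0.03,0],0,255],
  [[0,0.06,0],0,255],
  [[0,0.08,0],0,255],
  [[0,0.08,0],0,255],
  [[0,0.08,0],0,255],
])

```text
time_s: 11.8
position: [0.491, -0.0158, 0.0823]
tcp_rot: [-0.092, 0.996, -0.0, 0.0]
force: [-0.2, -4.0, -2.7]
grip_width: 0.0544
grip_force: 64.0
```

Run:
```python
from pnp import *
s=get_state(); print(s['position'],s['force'].round(2),s['ft_torque'].round(3))
D={n:cap(n) for n in("scene","side","wrist")}; pickle.dump((D,s),open('d5.pkl','wb'))
c=D['wrist']; print(np.round([hole(c,u,v) for u,v in((280,253),(241,320),(319,320))],2))
a=[cv2.resize(D[n]['image'][y:y+h,x:x+w,::-1],(400,300),interpolation=cv2.INTER_CUBIC) for n,x,y,w,h in(('scene',170,180,60,45),('side',185,165,60,45))]
w2=cv2.resize(c['image'][300:375,200:300,::-1],(400,300)); w3=cv2.resize(c['image'][300:375,270:370,::-1],(400,300))
cv2.imwrite('pics/p6.png',np.vstack([np.hstack(a),np.hstack([w2,w3])]))
```

```text
[ 0.49100707 -0.01575781  0.08234381] [-0.18 -3.98 -2.65] [-0.586  0.007 -0.15 ]
[[279.81 253.4 ]
 [241.23 320.6 ]
 [318.39 320.18]]
```

View pics/p6.png

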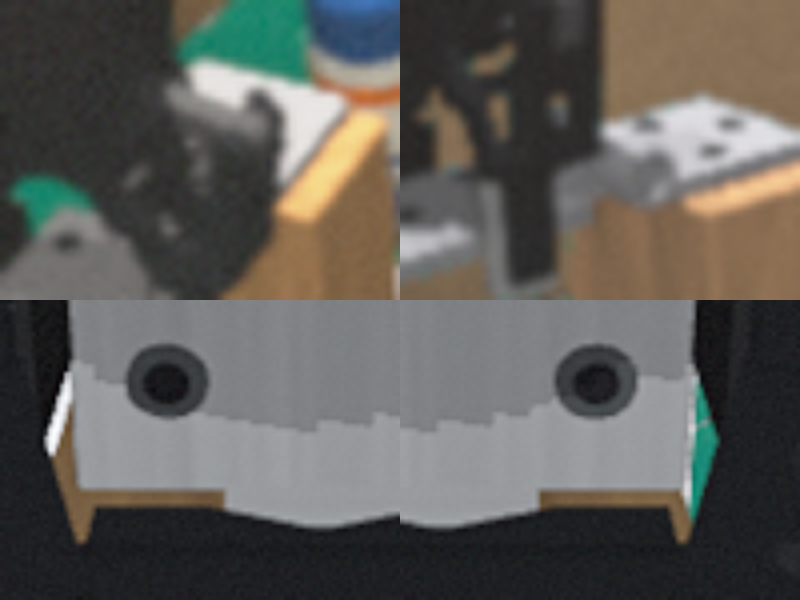

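The views show the knuckle inside the gap, touching the far-side knuckle with about 4 N. I've used my 10 pictures. Now the other side.

Emit:
servo_tool([
  [[0,-0.1,0],0,255],
  [[0,-0.2,0],0,255],
  [[0,-0.3,0],0,255],
  [[0,-0.4,0],0,255],
  [[0,-0.5,0],0,255],
  [[0,-0.55,0],0,255],
  [[0,-0.6,0],0,255],
  [[0,-0.6,0],0,255],
  [[0,-0.6,0],0,255],
])

```text
time_s: 12.7
position: [0.492, -0.0211, 0.0823]
tcp_rot: [-0.092, 0.996, 0.0, -0.0]
force: [0.4, -0.7, -2.0]
grip_width: 0.0547
grip_force: 64.0
```

Emit:
servo_tool([
  [[0,-0.03,0],0,255],
  [[0,-0.06,0],0,255],
  [[0,-0.08,0],0,255],
  [[0,-0.08,0],0,255],
  [[0,-0.08,0],0,255],
])

```text
time_s: 13.12
position: [0.4921, -0.0218, 0.0823]
tcp_rot: [-0.092, 0.996, 0.0, -0.0]
force: [-0.0, 0.6, -2.2]
grip_width: 0.0544
grip_force: 64.1
```

Emit:
servo_tool([
  [[0,-0.03,0],0,255],
  [[0,-0.06,0],0,255],
  [[0,-0.08,0],0,255],
  [[0,-0.08,0],0,255],
  [[0,-0.08,0],0,255],
])

```text
time_s: 13.53
position: [0.4921, -0.0219, 0.0822]
tcp_rot: [-0.092, 0.996, 0.001, -0.0]
force: [0.2, 5.2, -1.5]
grip_width: 0.0547
grip_force: 64.2
```

Contacts are at y=-0.0158 and -0.0219, so 6.1 mm of play against the expected 6 mm, and the centre is -0.0188. For x I'll use leaf-to-fixed differences within a single camera.

Run:
```python
from pnp import *
from scipy.optimize import least_squares
yaw=np.radians(10.5); ex=np.array([np.cos(yaw),np.sin(yaw),0]); ey=np.array([-ex[1],ex[0],0])
# robot-frame centre along ey when TCP centred
tc=np.array([.4915,-.01885,.0823]); 
D,s=pickle.load(open('d3.pkl','rb')); sd,sc=D['side'],D['scene']; p=np.array(s['position'])
g=lambda o,u,v:np.array((o[0]+(u+.5)/10-.5,o[1]+(v+.5)/10-.5)); so,do=(176,195),(186,175)
leaf=p+.046*ex-.011*ey+[0,0,.0278]
bias=g(do,75,225)-proj(sd,leaf); print('bias',bias)
b0=tc+.046*ex; b0[2]=.110
for name,B in(('nobias',0*bias),('bias',bias)):
  for k,(yy,o) in {'far':(.014,g(do,245,108)),'near':(-.028,g(do,370,155))}.items():
    f=lambda q:proj(sd,b0+q[0]*ex+yy*ey+[0,0,q[1]])+B-o
    r=least_squares(f,[0,0]); f1=lambda q:proj(sd,b0+q[0]*ex+yy*ey)+B-o; r1=least_squares(f1,[0])
    print(name,k,'dx,dz mm',(r.x*1000).round(1),'dx only',(r1.x*1000).round(1),r1.fun.round(2))
for k,(yy,o) in {'far':(.014,g(so,158,108)),'near':(-.028,g(so,328,163))}.items():
    r=least_squares(lambda q:proj(sc,b0+q[0]*ex+q[1]*ey+yy*ey)-o,[0,0]); print('scene',k,'dx,dy',(r.x*1000).round(1))
D,s=pickle.load(open('d5.pkl','rb')); w=D['wrist']
P=onz(w,200+47/4,300+155/4,.010); e=P-b0; print('wrist wood corner rel to bore(centred,46): ex,ey',(e@ex*1000).round(1),(e@ey*1000).round(1),'expect 11,-40')
# same from initial scene/side plate corners
for c in((.4993,.0341),(.5005,.0329),(.5194,-.0745),(.6372,-.049),(.6367,-.0528)):
    e=np.r_[c,.11]-b0; print('plate corner',(e@ex*1000).round(1),(e@ey*1000).round(1),'expect -29/91,+-55')
```

```text
bias [ 0.20250455 -0.54066402]
nobias far dx,dz mm [3.2 1.8] dx only [3.6] [0.22 0.75]
nobias near dx,dz mm [4.3 1.9] dx only [4.7] [0.25 0.81]
bias far dx,dz mm [2.6 0.7] dx only [2.8] [0.09 0.31]
bias near dx,dz mm [3.7 0.9] dx only [3.9] [0.11 0.37]
scene far dx,dy [ 3.6 -1.6]
scene near dx,dy [ 1.1 -1.5]
wrist wood corner rel to bore(centred,46): ex,ey 57.8 -53.5 expect 11,-40
plate corner -28.7 50.6 expect -29/91,+-55
plate corner -27.7 49.2 expect -29/91,+-55
plate corner -28.7 -59.8 expect -29/91,+-55
plate corner 91.8 -56.2 expect -29/91,+-55
plate corner 90.6 -59.8 expect -29/91,+-55
```

Image estimates of the remaining x gap spread from 0 to 4 mm, so I'll centre y, lower by 12 mm and touch the wood face, which must be 1 mm beyond the aligned position.

Emit:
servo_tool([
  [[0,0.2,0],0,255],
  [[0,0.39,0],0,255],
  [[0,0.39,0],0,255],
  [[0,0.39,0.4],0,255],
  [[0,0.39,0.8],0,255],
  [[0,0.39,1.2],0,255],
  [[0,0.39,1.2],0,255],
  [[-0.05,0.39,1.2],0,255],
  [[-0.1,0.39,1.2],0,255],
  [[-0.1,0.39,1.2],0,255],
  [[-0.1,0.39,1.2],0,255],
])

```text
time_s: 14.45
position: [0.4928, -0.0187, 0.0705]
tcp_rot: [-0.092, 0.996, -0.0, 0.0]
force: [-0.1, -0.6, -1.9]
grip_width: 0.0548
grip_force: 64.1
```

Emit:
servo_tool([
  [[-0.03,0,0],0,255],
  [[-0.06,0,0],0,255],
  [[-0.08,0,0],0,255],
  [[-0.08,0,0],0,255],
  [[-0.08,0,0],0,255],
])

```text
time_s: 14.87
position: [0.4934, -0.0185, 0.0703]
tcp_rot: [-0.092, 0.996, -0.0, 0.0]
force: [0.5, 0.5, -1.4]
grip_width: 0.0548
grip_force: 64.1
```

Emit:
servo_tool([
  [[-0.03,0,0],0,255],
  [[-0.06,0,0],0,255],
  [[-0.08,0,0],0,255],
  [[-0.08,0,0],0,255],
  [[-0.08,0,0],0,255],
])

```text
time_s: 15.28
position: [0.4941, -0.0184, 0.0703]
tcp_rot: [-0.092, 0.996, 0.0, -0.0]
force: [-0.7, -0.2, -2.1]
grip_width: 0.0544
grip_force: 64.1
```

Emit:
servo_tool([
  [[-0.03,0,0],0,255],
  [[-0.06,0,0],0,255],
  [[-0.08,0,0],0,255],
  [[-0.08,0,0],0,255],
  [[-0.08,0,0],0,255],
])

```text
time_s: 15.7
position: [0.4949, -0.0182, 0.0703]
tcp_rot: [-0.092, 0.996, 0.0, -0.0]
force: [-0.1, 0.7, -2.4]
grip_width: 0.055
grip_force: 64.1
```

Emit:
servo_tool([
  [[-0.03,0,0],0,255],
  [[-0.06,0,0],0,255],
  [[-0.08,0,0],0,255],
  [[-0.08,0,0],0,255],
  [[-0.08,0,0],0,255],
])

```text
time_s: 16.12
position: [0.4957, -0.0181, 0.0703]
tcp_rot: [-0.092, 0.996, -0.0, -0.0]
force: [-0.2, -0.0, -3.2]
grip_width: 0.0547
grip_force: 64.1
```

Emit:
servo_tool([
  [[-0.03,0,0],0,255],
  [[-0.06,0,0],0,255],
  [[-0.08,0,0],0,255],
  [[-0.08,0,0],0,255],
  [[-0.08,0,0],0,255],
])

```text
time_s: 16.53
position: [0.4965, -0.0179, 0.0703]
tcp_rot: [-0.092, 0.996, 0.0, 0.0]
force: [0.1, 0.6, -2.6]
grip_width: 0.055
grip_force: 64.1
```

Emit:
servo_tool([
  [[-0.03,0,0],0,255],
  [[-0.06,0,0],0,255],
  [[-0.08,0,0],0,255],
  [[-0.08,0,0],0,255],
  [[-0.08,0,0],0,255],
])

```text
time_s: 16.95
position: [0.4973, -0.0178, 0.0703]
tcp_rot: [-0.092, 0.996, -0.0, 0.0]
force: [-0.0, 0.6, -1.7]
grip_width: 0.0545
grip_force: 64.1
```

Emit:
servo_tool([
  [[-0.03,0,0],0,255],
  [[-0.06,0,0],0,255],
  [[-0.08,0,0],0,255],
  [[-0.08,0,0],0,255],
  [[-0.08,0,0],0,255],
])

```text
time_s: 17.37
position: [0.4977, -0.0176, 0.0702]
tcp_rot: [-0.092, 0.996, 0.0, -0.0]
force: [-0.7, 0.2, -1.7]
grip_width: 0.0549
grip_force: 64.1
```

Emit:
servo_tool([
  [[-0.03,0,0],0,255],
  [[-0.05,0,0],0,255],
  [[-0.05,0,0],0,255],
  [[-0.05,0,0],0,255],
])

```text
time_s: 17.7
position: [0.4978, -0.0176, 0.07]
tcp_rot: [-0.092, 0.996, 0.0, -0.001]
force: [-3.8, -1.6, -1.4]
grip_width: 0.0545
grip_force: 64.2
```

The wood face is touched at TCP x≈0.4977, so the aligned pose is 1 mm back, about (0.4967,-0.0178,0.0824). I'll back off and then rise.

Emit:
servo_tool([
  [[0.1,0,0],0,255],
  [[0.19,0,0],0,255],
  [[0.19,0,0],0,255],
  [[0.19,0,-0.4],0,255],
  [[0.19,0,-0.8],0,255],
  [[0.19,0,-1.1],0,255],
  [[0.19,0,-1.2],0,255],
  [[0.19,0,-1.2],0,255],
  [[0.19,0,-1.2],0,255],
  [[0.19,0,-1.2],0,255],
])

```text
time_s: 18.53
position: [0.4966, -0.0179, 0.0822]
tcp_rot: [-0.092, 0.996, 0.0, -0.0]
force: [-0.2, -0.5, -2.1]
grip_width: 0.0547
grip_force: 64.1
```

Run:
```python
from pnp import *
s=get_state(); print(s['position'],s['force'].round(2),s['ft_torque'].round(3),s['qvel'].round(3))
c=cap('wrist'); print(np.round([hole(c,u,v) for u,v in((280,253),(241,320),(319,320))],2))
sd=cap('side'); D,_=pickle.load(open('d0.pkl','rb')) if 0 else (pickle.load(open('d0.pkl','rb')),0)
for n,x0,y0,x1,y1 in(('side',330,222,420,300),):
    print('bystander diff',np.abs(sd['image'][y0:y1,x0:x1].astype(int)-D[n]['image'][y0:y1,x0:x1]).mean())
```

```text
[ 0.49655309 -0.01785304  0.08219481] [-0.16 -0.48 -2.06] [-0.022 -0.018  0.002] [-0.002  0.003  0.003 -0.     0.001  0.001]
[[280.04 253.44]
 [241.28 320.75]
 [318.46 320.24]]
bystander diff 4.917521367521368
```

```bash
python3 -c "
from plant import *
print(finish_job())"
```

```text
the job is handed in; nothing more can be done
None
```

I sprayed the knuckles by pressing the cap to its stop and releasing it. The job is handed in with the leaf's knuckle held in the gap, carried by the gripper alone with no side force; it was lined up by touch in x and y, and by measured height in z.

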